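# Seat the dial zero setter with the setting block

## Robot

A 6-joint arm with a two-finger parallel gripper is mounted at the origin on the work surface. World frame = base frame: x ahead of the robot, y to its left, z up, the work surface at z = 0. Lengths are in m, angles in rad, forces in N, time in s.
With the tool pointing down it reaches from about 0.375 to 0.975 m from the base axis. Payload 3.8 kg.
Tool frame: the origin (TCP) lies at the very end of the fingers, on their centre line; the grasp point (between the pads) lies 19 mm behind it; z points along the fingers, y is the line along which they close (so a half turn about z gives the same grasp; the last joint's range is limited). The gripper opens to 85 mm and grips with 20 to 120 N. Pads are 22 mm wide; open, the fingers measure 114 mm over their backs; the gripper's body (76 mm by 85 mm) begins 54 mm behind the grasp point. The pads swing forward as they close: fully open they stand 13 mm farther back than shut.
Start: joints at [-1.31, 0.264, 1.604, -0, 1.274, -0.037], TCP at [0.198, -0.645, 0.209] pointing down, gripper open.
Joint ranges: [-2.63, 2.63], [-0.94, 2.18], [0.31, 2.57], [-1.31, 4.45], [0, 2.66], [-2.55, 2.55]. Speed limits (rad/s): [2.57, 2.57, 3.14, 3.14, 3.14, 3.14].

## Interface

Orientations are given as a unit quaternion [x, y, z, w].
In Python, from plant import env gives the robot as it stands.
- The arm moves only by the tool play_rows, never from a script. Its argument "rows" is a list that holds one entry, the list of rows, each a list of 6 numbers: the shift along the tool's x, y, z in cm, then the turn, a rotation vector about the tool's x, y, z in degrees. A call has 1 to 12 rows; each row is the pose to reach, as a shift and turn from the pose commanded when the call began, along the tool's axes at that moment; what a row does not reach only later rows make up. A row lasts 1/12 s, in which the tool goes at most 41.7 mm and 7.16 degrees, less where a joint would pass 70% of its speed; a pose out of reach is approached as far as the arm can. A call with a gripper value outside its range is refused whole. "claw" is the opening, from -1 (shut) to 1 (fully open), set as the call begins (left out, the last holds). The fingers move at their own pace and stop on an object; the grip force is fixed at half the most. Time passes only in rows, so rows that repeat a pose let the fingers close. It gives the time, the measured TCP pose, the force, the opening and the grip force at its end, in the units of the state.
- env.sense(): the state, without advancing time (a new reading comes with each control period).
- env.camera(name): name is "side" or "top"; returns (picture, depth): 480x640x3 uint8, red, green, blue; 480x640 float32, m along the optical axis (not along the pixel's ray), 0 where there is no reading.
- env.camera_params(name): a dict with "fx", "fy", "cx", "cy" (pixels), "R" (3x3) and "t" (3): a world point X has camera coordinates R X + t. Camera axes: x right, y down, z forward; pixel columns grow to the right and rows downward; lengths in m; the calibration is good to about 2 mm. A picture is of the moment at which its call begins. camera_params takes no time and is no camera call.
- env.sign_off(): hands the job in; it is judged then, once.
Trained networks look in the newest picture that a camera, given by its name, has taken for a name from the list of things; names that differ only in an ending like _2 or _b are one class to them, and where a whole thing is asked for, a point or a joint stands for the part that bears it (a point fixed in the world has none). Each returns a list of dicts, best first, with "score" (0 to 1); they miss things now and then, are a little off and sometimes report something else, mostly with a low value. They report only what shows in the picture. A call takes as long as a camera call. They do not tell look-alikes from the thing itself.
- env.silhouettes(camera, query): "pixels" (480x640 bool, what is visible of it) and "bbox" ([left, top, right, bottom] in pixels, round what is visible of it).
The state is a dict: "t": time; "joint_pos": joint angles; "dq": joint speeds; "joint_efforts": joint torques, N m; "tcp_pos": TCP position; "orientation": TCP orientation; "ft_force": force on the tool from outside, world axes, zero at the start; "moment": the same for the moment, N m; "grip_width": finger opening in m; "grip_force": force on a finger pad.
Only numpy, scipy, OpenCV 4.12 (cv2) and the standard library are available. Lean on these libraries where they do the work, as an engineer would, in place of code of your own. Each camera call takes 0.05 s, during which the arm holds its last target. There are 200 camera calls.

## Task

Check the dial zero setter: take the drilled steel setting block out of its tray, set it standing across the middle of the setter and press it squarely down until the sprung anvil is level with the ground ring and the block bears firmly on the ring, hold it like that for a full second, then ease off. Never press the setter with more than 25 N. Stand the block back in its own bay of the tray without dropping it, and leave everything else where it is.

Things in the scene. Friction and masses are not known exactly. Their poses are not given: they have to be found in the camera images.
- block_center (a point): Centre, 25 mm above the underside, of the setting block: a loose ground steel 1-2-3 block with drilled holes, standing on its narrow face. x runs along its 75 mm length, y across its 25 mm thickness (grip here), z up its 50 mm height. About 0.6 kg, differing by up to a fifth; its flat 75 x 25 mm underside does the pressing.
- tray_bay (a point): Middle of the floor of the block's own bay in a fixed wooden tray. x runs along the bay. The bay is 87 mm long (x) and 62 mm wide (y); its walls stand 8 mm above this floor and are 9 mm thick. The block starts in it, its length along x. The V-block's bay lies 72 mm away towards -y.
- plate_top (a point): Middle of the top of a fixed steel base plate, 90 x 90 x 8 mm. On the same axis above it stand a 72 mm round packing disc of unknown thickness (3 to 15 mm, differs each time) and the dial zero setter, held by its magnetic foot. The setter's rigid ring (diameters 60 outside, 40 inside) tops out 50 mm above the packing: 53 to 65 mm above this point. The side dial lies below the ring's top.
- anvil (a joint): Travel of the anvil, a sprung flat plate of 36 mm diameter inside the setter's ring: 0 free (6 mm above the ring's top), 0.006 m level with the ring, at most 0.0075. It slides straight down; the spring pushes back 5 N at 0, 9 N at 0.006. The ring is a hard stop for the block. Bearing firmly means 14 to 25 N in all between block and setter, the block's weight included.
- vee_center (a point): Centre of a steel V-block, 42 x 38 x 34 mm, standing in the tray's other bay; leave it there.
- valve1_center (a point): Bystander: centre of a brass valve body, 38 mm across, 74 mm high, standing between tray and setter with a side port 30 mm out along its x.
- valve2_center (a point): Bystander: centre of a like brass valve body farther back.
- tape1_center (a point): Bystander: centre of a roll of black tape, 96 mm across, 20 mm high.
- tape2_center (a point): Bystander: centre of a roll of black tape, 80 mm across, 20 mm high.
- driver_grip (a point): Bystander: middle of the handle of a red screwdriver, 200 mm long along its x.
- caliper_center (a point): Bystander: middle of a steel caliper, 235 mm long along its x, lying flat.
There are look-alikes about, which are no part of the job. Of the things shaped like the part that bears block_center, the bare steel one is meant. Of the things that look like the part that bears plate_top, take the one that is farthest to the robot's left at the start.

How it is judged:
On the way:
1. the block, held upright across the middle of the setter, has the anvil pressed level with the ring and bears on the setter with 14 to 25 N for 1 s (value of joint anvil above 0.005 m and contact force between block and setter between 14 and 25 N and horizontal distance between block_center and plate_top below 0.01 m and angle between block_center's own z axis and vertical below 0.05 rad), for 1 s.
At the end, for the whole second after the job is handed in: The block stands upright (within 3 degrees), released and at rest, on the floor of its own bay of the tray, its centre within 22 mm of the bay's middle, and the anvil has sprung back up (horizontal distance between block_center and tray_bay below 0.022 m and z of block_center in the frame of tray_bay between 0.023 and 0.027 m and angle between block_center's own z axis and vertical below 0.05 rad and linear speed of block below 0.02 m/s and value of joint anvil below 0.0008 m); the robot touches nothing.
It fails at once if the setter is pressed or struck with more than 25 N (contact force between setter and anything else above 25 N).
It fails at once if the block is dropped (faster than 0.3 m/s while out of the fingers: a fall of more than 5 mm) (contact force between the fingers and block below 0.5 N and linear speed of block above 0.3 m/s).
It fails at once if another thing is shifted by more than 12 mm (distance of any of vee_center, valve1_center, valve2_center, tape1_center, tape2_center, driver_grip, caliper_center from where it was at the start of the episode above 0.012 m).
It also fails if it takes over 61 s, if anything falls off the work surface, if the arm or the gripper's body presses on something with over 40 N, if the wrist force passes 120 N, or if a joint passes its speed limit or range.

## Working session

There is one attempt and no reset: what is moved stays moved. The work goes in short steps, Python scripts to look and compute and a tool call to move; the robot and the scene stay as the last step left them, time stands still between calls to the robot, and variables do not carry over. Pictures are saved under pics/ and viewed, at most 10 in all, crops included, and the job is handed in when it is done.

Besides the shell and the picture viewer there is one more tool, called after "Request:" as a command line: name --argument value ..., lists and objects as JSON in quotes. play_rows: Moves the arm, as the interface text tells. Its arguments: {"type":"object","properties":{"rows":{"type":"array"},"claw":{"type":"number"}},"required":["rows"]}

```bash
mkdir -p pics; cat > h.py <<'E'
import numpy as np, cv2
from plant import env
def cloud(n,d):
    p=env.camera_params(n); v,u=np.mgrid[:480,:640]
    c=np.stack([(u-p["cx"])/p["fx"]*d,(v-p["cy"])/p["fy"]*d,d],-1)
    return (c-np.array(p["t"]))@np.array(p["R"])
def save(f,im): cv2.imwrite("pics/"+f,im[...,::-1])
E
python3 - <<'E'
from h import *
ims=[]
for n in ["top","side"]:
    im,d=env.camera(n); save(n+"0.png",im); np.save(n+"_d.npy",d); W=cloud(n,d); np.save(n+"_w.npy",W)
    p=env.camera_params(n); print(n,p["fx"],-np.array(p["R"]).T@np.array(p["t"]),np.round(p["R"],2).tolist())
    for q in ["block_center","anvil","vee_center","valve1_center","plate_top","tray_bay"]:
        try: r=env.silhouettes(n,q)
        except Exception as e: print(q,e); continue
        for s in r:
            m=s["pixels"]&(d>0); w=W[m]
            if len(w): print(n,q,round(s["score"],2),s["bbox"],np.round(np.median(w,0),3),"zmax",np.round(np.percentile(w[:,2],98),3))
print(env.sense())
E
```

```text
top 461.39859330762533 [ 0.50174538 -0.05317397  1.11116996] [[0.01, -1.0, -0.03], [-1.0, -0.0, -0.06], [0.06, 0.03, -1.0]]
top block_center 0.85 [148.5, 222.3, 184.2, 248.0] [0.573 0.337 0.051] zmax 0.056
top block_center 0.74 [201.1, 231.4, 225.7, 266.5] [0.539 0.22  0.06 ] zmax 0.065
top anvil 0.47 [369.6, 252.2, 388.9, 265.6] [ 0.519 -0.155  0.075] zmax 0.079
top vee_center 0.91 [233.6, 236.0, 256.2, 253.1] [0.549 0.151 0.036] zmax 0.048
top vee_center 0.63 [370.5, 249.0, 386.3, 268.2] [ 0.517 -0.155  0.075] zmax 0.079
top valve1_center 0.63 [300.1, 222.9, 314.7, 244.3] [0.573 0.005 0.076] zmax 0.08
top plate_top 0.68 [409.3, 293.3, 461.3, 345.3] [ 0.38  -0.292  0.01 ] zmax 0.014
top plate_top 0.67 [352.4, 236.7, 400.7, 280.6] [ 0.504 -0.147  0.011] zmax 0.015
top tray_bay 0.65 [198.5, 219.4, 269.9, 278.8] [0.54  0.181 0.014] zmax 0.031
side 511.32799192590124 [-0.13197728  0.67110259  0.76332332] [[-0.71, -0.71, 0.02], [-0.41, 0.39, -0.83], [0.58, -0.59, -0.56]]
side block_center 0.97 [157.0, 310.0, 177.7, 354.6] [0.559 0.351 0.048] zmax 0.054
side block_center 0.86 [209.2, 290.
[... 921 characters left out ...]
062
{'t': 0.7, 'joint_pos': array([-1.30990261e+00,  2.63835619e-01,  1.60396504e+00, -1.18670759e-05,
        1.27371849e+00, -3.69162316e-02]), 'dq': array([ 0.00076656,  0.00125599,  0.00131636, -0.00039973,  0.0010719 ,
       -0.00098549]), 'joint_efforts': array([ 7.98188012e-05, -5.14834392e+01, -3.67611265e+01, -1.22618771e-04,
        6.82377340e-04, -2.82670032e-05]), 'tcp_pos': array([ 0.19804951, -0.64530129,  0.20934206]), 'orientation': array([ 9.88933865e-01,  1.48357032e-01, -1.53100584e-06,  3.71552121e-05]), 'ft_force': array([-0.42386484, -0.36514928,  0.02750585]), 'moment': array([0.0342474 , 0.01025761, 0.02823308]), 'grip_force': 0.0, 'grip_width': 0.08524501942485391}
```

View pics/top0.png

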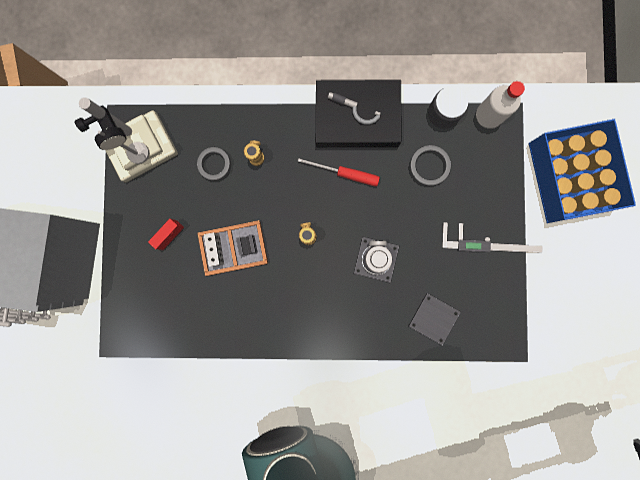

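View pics/side0.png

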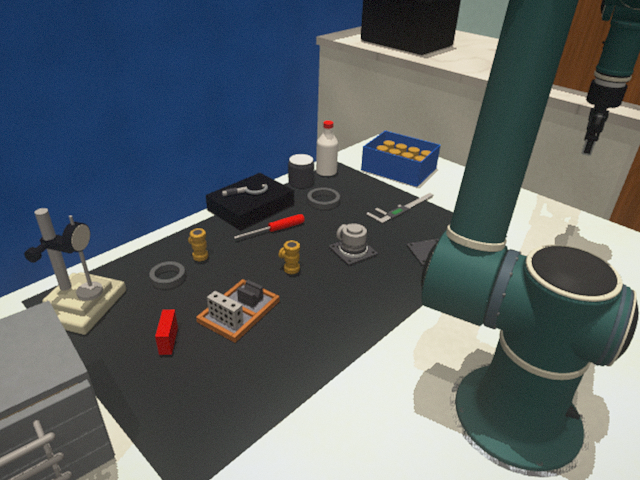

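Top view: the bare steel block is at (213,249) in the tray, and the red look-alike is at (166,235). The setter stands on the left-hand plate at (377,259), and the bare plate at (435,319) is the look-alike. I choose the steel block and the plate with the setter. Next I'll measure both and check them in one crop.

```bash
python3 - <<'E'
from h import *
top=cv2.imread("pics/top0.png"); side=cv2.imread("pics/side0.png")
a=cv2.resize(top[210:290,190:280],None,fx=4.4,fy=4.4,interpolation=cv2.INTER_CUBIC)
b=cv2.resize(top[225:295,340:415],None,fx=5,fy=5,interpolation=cv2.INTER_CUBIC)
h=350;cv2.imwrite("pics/crop1.png",np.hstack([a[:h],b[:h]]))
def rect(P,s):
    r=cv2.minAreaRect((P[:,:2]*1000).astype(np.float32)); print(s,len(P),np.round(r[0],1),np.round(r[1],1),round(r[2],1),"z",np.round(np.percentile(P[:,2],[5,50,95]),4))
for n in ["top","side"]:
    W=np.load(n+"_w.npy"); v=np.load(n+"_d.npy")>0
    box=lambda x0,x1,y0,y1,z0,z1: W[v&(W[...,0]>x0)&(W[...,0]<x1)&(W[...,1]>y0)&(W[...,1]<y1)&(W[...,2]>z0)&(W[...,2]<z1)]
    P=box(.47,.62,.19,.26,.05,.08);rect(P,n+" block")
    P=box(.45,.65,.08,.29,.013,.03);rect(P,n+" traywalls")
    P=box(.45,.65,.08,.29,.004,.03);rect(P,n+" tray all")
    P=box(.45,.65,.08,.29,.004,.08);print(np.histogram(P[:,2],np.arange(.004,.07,.003))[0])
    P=box(.44,.58,-.22,-.09,.004,.013);rect(P,n+" plate")
    P=box(.44,.58,-.22,-.09,.058,.09);rect(P,n+" setter");print(np.histogram(P[:,2],np.arange(.056,.09,.002))[0])
    m=np.median(P[:,2]);
    P=box(.44,.58,-.22,-.09,.072,.09);rect(P,n+" anvil")
    P=box(.54,.63,-.05,.05,.02,.1);rect(P,n+" valve1")
    P=box(.3,.45,.2,.45,-.02,.02);print("mat",np.median(P[:,2]))
E
```

```text
top block 392 [539.4 225.4] [74.9 26.4] 9.8 z [0.0544 0.0608 0.0642]
top traywalls 1232 [544.4 187.1] [105.2 152.8] 11.5 z [0.0134 0.0183 0.0257]
top tray all 3321 [549.9 184.9] [200.1 209.6] 0.1 z [0.0043 0.0107 0.0214]
[1145  394  550  300  421  379   62   42   41   44   37   49   50   90
   39   17    7   27  165  151   25]
top plate 1013 [ 509.4 -154.4] [128.7 138.1] 89.7 z [0.0043 0.0083 0.0126]
top setter 573 [ 524.2 -155.8] [58.6 68. ] 90.0 z [0.0614 0.0699 0.0771]
[  0  15  18  21  42  86 113  79  63  74  53   8   1   0   0   0]
top anvil 199 [ 523.1 -158.3] [42.5 44.8] 74.6 z [0.0725 0.0751 0.0779]
top valve1 268 [578.1   5.3] [48.  36.5] 3.7 z [0.0473 0.0759 0.0798]
mat 0.0029202158604713893
side block 421 [537.2 228.9] [78.1 29.4] 10.0 z [0.0518 0.0596 0.0618]
side traywalls 1140 [542.6 188.2] [108.3 157.2] 10.9 z [0.0138 0.018  0.0277]
side tray all 2226 [549.8 185. ] [209.1 199.6] 90.0 z [0.0043 0.0133 0.0254]
[371 271 444 245 499 202  70  75  75  73  99  75  89 131  40  40  34  53
 232  75   1]
side plate 466 [ 509.4 -154.2] [127.2 137.7] 89.9 z [0.0043 0.0091 0.012 ]
side setter 353 [ 520.7 -156.8] [60.8 71.3] 69.0 z [0.0598 0.0683 0.0755]
[ 0 22 23 27 28 67 58 33 44 39 11  1  0  0  0  0]
side anvil 95 [ 516.9 -153.8] [32. 38.] 38.6 z [0.0723 0.0742 0.0764]
side valve1 416 [575.9   8.1] [37.2 50. ] 85.6 z [0.025  0.0534 0.0773]
mat 0.0022926181810414546
```

View pics/crop1.png

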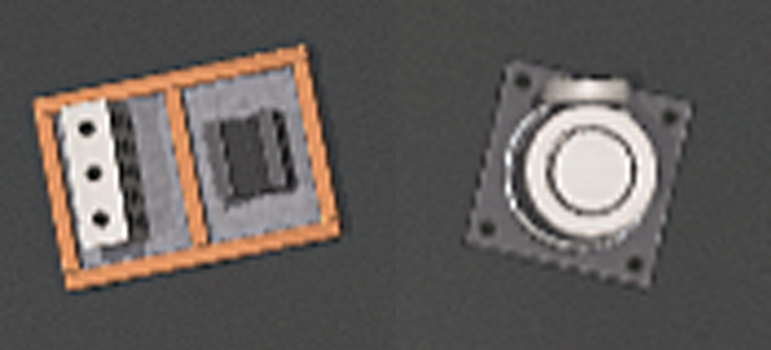

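Crop: the bare drilled block stands in the left bay, with its top spanning about (62–128, 100–250). The V-block is in the right bay, and the setter's ring and anvil are concentric at crop (592,170). This confirms the choice. Next I'll refine the positions by ray-casting and work out the first move.

```bash
cat >> h.py <<'E'
def ray(n,uv,z):
    p=env.camera_params(n);R=np.array(p["R"]);C=-R.T@np.array(p["t"])
    d=R.T@np.array([(uv[0]-p["cx"])/p["fx"],(uv[1]-p["cy"])/p["fy"],1]); return C+d*(z-C[2])/d[2]
def tocm(target):  # world target -> tool shift in cm
    from scipy.spatial.transform import Rotation as Q
    s=env.sense(); return np.round(Q.from_quat(s["orientation"]).inv().apply(np.array(target)-s["tcp_pos"])*100,2)
E
python3 - <<'E'
from h import *
ca=lambda x,y:(x/4.4+189.9-.4+.1,y/4.4+209.6); cb=lambda x,y:((x-396)/5+339.6,y/5+224.6)
T=np.array([ray("top",ca(*c),.018) for c in [(37,100),(305,45),(338,232),(70,288)]])
B=np.array([ray("top",ca(*c),.060) for c in [(62,105),(105,100),(128,243),(85,250)]])
P=np.array([ray("top",cb(*c),.009) for c in [(510,62),(690,102),(648,287),(467,240)]])
for n,M in [("tray",T),("block",B),("plate",P)]:
    print(n,np.round(M.mean(0),4),"edges",np.round([np.linalg.norm(M[i]-M[i-1]) for i in range(4)],3),"ang",np.round(np.degrees(np.arctan2(*(M[0]-M[3])[1::-1])),1))
print("anvil",ray("top",cb(592,170),.076),"ring",ray("top",cb(591,170),.070))
for x in [(.538,.226,.15)]: print(tocm(x))
# anvil edge by hough on upscaled images, side camera anvil check
W=np.load("side_w.npy");v=np.load("side_d.npy")>0
for n in("top","side"):
    W=np.load(n+"_w.npy");m=(np.load(n+"_d.npy")>0)&(np.hypot(W[...,0]-.519,W[...,1]+.155)<.016)
    print(n,"anvil top z",np.median(W[m][:,2]))
E
```

```text
tray [0.5442 0.1863 0.018 ] edges [0.104 0.149 0.103 0.148] ang 11.1
block [0.538  0.2255 0.06  ] edges [0.077 0.023 0.076 0.023] ang 10.1
plate [ 0.5179 -0.1568  0.009 ] edges [0.087 0.088 0.09  0.088] ang -13.5
anvil [ 0.51803625 -0.15641019  0.076     ] ring [ 0.51812856 -0.15656048  0.07      ]
[ 58.07 -73.32   5.93]
top anvil top z 0.07488046755237478
side anvil top z 0.07415009762972663
```

Request:
play_rows --rows '[[[2,-2.5,0,0,0,1],[4.5,-5.7,0,0,0,2],[7,-8.8,0,0,0,3],[9.5,-12,0,0,0,4],[12,-15.2,0,0,0,5],[14.5,-18.3,0,0,0,6],[17,-21.5,0,0,0,6.8],[19.5,-24.6,0,0,0,6.8],[22,-27.8,0,0,0,6.8],[24.5,-30.9,0,0,0,6.8],[27,-34.1,0,0,0,6.8],[29,-36.6,0,0,0,6.8]]]' --claw 1

```text
t: 1.7
tcp_pos: [0.3683, -0.2078, 0.2096]
orientation: [0.996, 0.09, 0.001, -0.0]
ft_force: [0.7, -0.5, 0.5]
grip_width: 0.0852
grip_force: 0.0
```

```bash
python3 -c "
from h import *
print(tocm((.538,.226,.12)),env.sense()['orientation'])"
```

```text
[ 24.43 -39.66   8.99] [ 9.95977625e-01  8.96003228e-02  5.93822431e-04 -2.39379717e-06]
```

Request:
play_rows --rows '[[[2.1,-3.4,0,0,0,0],[4.2,-6.8,0,0,0,0],[6.3,-10.2,0,0,0,0],[8.4,-13.6,0,0,0,0],[10.5,-17,0,0,0,0],[12.6,-20.4,0,0,0,0],[14.7,-23.8,0,0,0,0],[16.8,-27.2,0,0,0,0],[18.9,-30.6,0,0,0,0],[21,-34,0,0,0,0],[23.1,-37.4,0,0,0,0],[24.5,-39.8,0,0,0,0]]]'

```text
t: 2.7
tcp_pos: [0.539, 0.2284, 0.2095]
orientation: [0.996, 0.09, 0.001, -0.001]
ft_force: [1.5, -0.4, -0.5]
grip_width: 0.0853
grip_force: 0.0
```

Request:
play_rows --rows '[[[0,0,1.5,0,0,0],[0,0,4,0,0,0],[0,0,6.5,0,0,0],[0,0,8.5,0,0,0],[0,0,9.5,0,0,0],[0,0,9.5,0,0,0],[0,0,9.5,0,0,0]]]'

```text
t: 3.28
tcp_pos: [0.538, 0.2249, 0.1143]
orientation: [0.996, 0.089, -0.0, 0.0]
ft_force: [0.1, -0.5, 0.8]
grip_width: 0.0857
grip_force: 0.0
```

```bash
python3 -c "
from h import *
print(tocm((.538,.226,.024)),env.sense()['orientation'],env.sense()['tcp_pos'])
im,d=env.camera('side'); save('s1.png',cv2.resize(im[250:370,140:300],None,fx=4,fy=4))"
```

```text
[ 0.02 -0.11  9.03] [ 9.95996341e-01  8.93934715e-02 -2.97331494e-04  9.01404633e-05] [0.53801443 0.22487964 0.11430659]
```

View pics/s1.png

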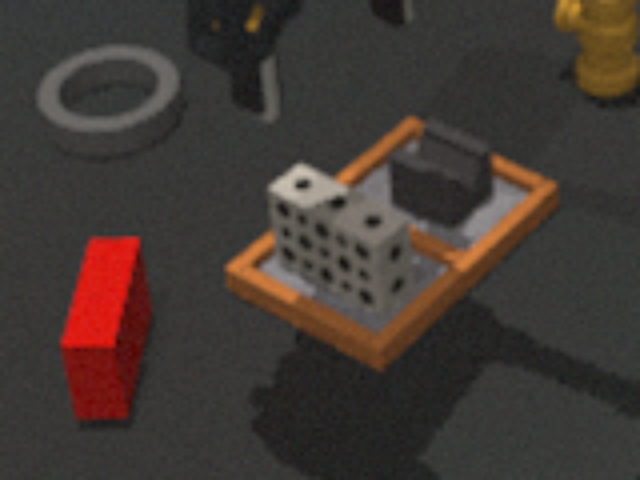

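The picture shows the block centred under the open fingers, with the V-block close to the divider, so I'll narrow the fingers before going down.

Request:
play_rows --rows '[[[0,0,0,0,0,0],[0,0,0,0,0,0],[0,0,0,0,0,0],[0,0,1.5,0,0,0],[0,0,3,0,0,0],[0,0,4.5,0,0,0],[0,0,6,0,0,0],[0,0,7.3,0,0,0],[0,0,8.2,0,0,0],[0,0,8.9,0,0,0],[0,0,9,0,0,0],[0,0,9,0,0,0]]]' --claw 0.1

```text
t: 4.33
tcp_pos: [0.538, 0.225, 0.0241]
orientation: [0.996, 0.089, -0.0, 0.0]
ft_force: [1.0, 0.1, -0.4]
grip_width: 0.0468
grip_force: 0.0
```

Request:
play_rows --rows '[[[0,0,0,0,0,0],[0,0,0,0,0,0],[0,0,0,0,0,0],[0,0,0,0,0,0],[0,0,0,0,0,0],[0,0,0,0,0,0],[0,0,0,0,0,0],[0,0,0,0,0,0]]]' --claw -1

```text
t: 5.0
tcp_pos: [0.539, 0.2256, 0.0255]
orientation: [0.996, 0.089, 0.001, -0.0]
ft_force: [-1.0, 1.7, 4.7]
grip_width: 0.0236
grip_force: 60.5
```

Request:
play_rows --rows '[[[0,0,-0.3,0,0,0],[0,0,-1,0,0,0],[0,0,-2.5,0,0,0],[0,0,-4.5,0,0,0],[0,0,-7,0,0,0],[0,0,-9.5,0,0,0],[0,0,-12,0,0,0],[0,0,-13.5,0,0,0],[0,0,-14,0,0,0],[0,0,-14,0,0,0],[0,0,-14,0,0,0]]]'

```text
t: 5.92
tcp_pos: [0.5369, 0.2244, 0.1627]
orientation: [0.996, 0.089, -0.001, 0.0]
ft_force: [-0.2, -0.5, -6.6]
grip_width: 0.0236
grip_force: 59.6
```

```bash
python3 - <<'E'
from h import *
from scipy.spatial.transform import Rotation as Q
print(tocm((.518,-.1565,.164)))
f=[];
for n in ["side","top"]*3:
    im,d=env.camera(n); s=env.sense(); f.append(s["ft_force"])
print(np.round(f,2), s["grip_force"],s["grip_width"],s["tcp_pos"])
for n in ["side","top"]:
    im,d=env.camera(n); W=cloud(n,d); R=Q.from_quat(s["orientation"])
    L=R.inv().apply((W-s["tcp_pos"]).reshape(-1,3)).reshape(W.shape)*1000
    m=(d>0)&(abs(L[...,0])<55)&(abs(L[...,1])<18)&(L[...,2]>-35)&(L[...,2]<40)
    P=L[m]; print(n,len(P)); 
    for a in range(3): print(np.round(np.percentile(P[:,a],[0,1,3,50,97,99,100]),1))
    if n=="side": save("s2.png",cv2.resize(im[180:300,140:300],None,fx=4,fy=4))
E
```

```text
[-8.64 37.14 -0.08]
[[-0.1   0.42 -6.22]
 [-0.08 -0.82 -6.84]
 [-0.1   0.33 -6.4 ]
 [ 0.6   0.81 -6.86]
 [ 0.31  0.2  -4.84]
 [-0.13 -0.46 -5.9 ]] 59.55113260948565 0.023307826269289896 [0.5372302  0.22463893 0.16277997]
side 789
[-40.3 -39.4 -38.9 -17.6  33.7  36.   38.4]
[-17.9 -17.1 -15.  -12.   11.2  12.7  17.8]
[-35.  -34.9 -34.7 -10.9  12.7  14.3  16.1]
top 198
[-37.  -36.9 -36.8 -17.3  36.8  37.6  38.4]
[-11.5 -10.9  -8.7  12.9  14.2  14.8  16.7]
[-35.  -34.9 -34.7 -20.3  12.5  13.   13.7]
```

View pics/s2.png

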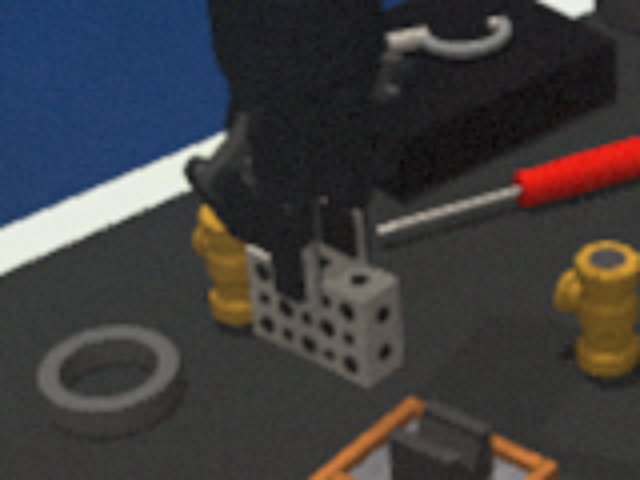

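The block hangs upright and centred in the fingers (weight about 6.2 N, underside about 15 mm below the TCP). Now I'll carry it to the setter.

Request:
play_rows --rows '[[[-0.4,1.5,0,0,0,0],[-1.1,4.5,0,0,0,0],[-2,8.5,0,0,0,0],[-2.9,12.5,0,0,0,0],[-3.8,16.5,0,0,0,0],[-4.8,20.5,0,0,0,0],[-5.7,24.5,0,0,0,0],[-6.6,28.5,0,0,0,0],[-7.6,32.5,0,0,0,0],[-8.2,35.3,0,0,0,0],[-8.6,36.8,0,0,0,0],[-8.65,37.15,0,0,0,0]]]'

```text
t: 7.32
tcp_pos: [0.5185, -0.1598, 0.1645]
orientation: [0.996, 0.088, 0.0, 0.001]
ft_force: [-0.2, 0.3, -5.8]
grip_width: 0.0233
grip_force: 60.1
```

Request:
play_rows --rows '[[[0,0,0.5,0,0,0],[0,0,1.5,0,0,0],[0,0,3,0,0,0],[0,0,4.2,0,0,0],[0,0,5,0,0,0],[0,0,5.5,0,0,0],[0,0,5.8,0,0,0],[0,0,5.8,0,0,0],[0,0,5.8,0,0,0]]]'

```text
t: 8.07
tcp_pos: [0.5195, -0.1558, 0.1065]
orientation: [0.996, 0.09, 0.0, 0.0]
ft_force: [-0.3, 0.2, -6.5]
grip_width: 0.0235
grip_force: 60.1
```

```bash
python3 - <<'E'
from h import *
print(tocm((.518,-.1565,.100)))
f=[];
for i in range(6):
    im,d=env.camera("side"); s=env.sense(); f.append(s["ft_force"][2])
print(np.round(f,2),np.mean(f),s["tcp_pos"],s["orientation"])
save("s3.png",cv2.resize(im[150:270,280:440],None,fx=4,fy=4))
E
```

```text
[-0.16  0.04  0.65]
[-6.96 -5.47 -6.4  -5.69 -6.1  -6.11] -6.121480136475167 [ 0.51952152 -0.15617793  0.10686794] [9.95997654e-01 8.93779506e-02 4.64340583e-04 2.00121788e-04]
```

View pics/s3.png

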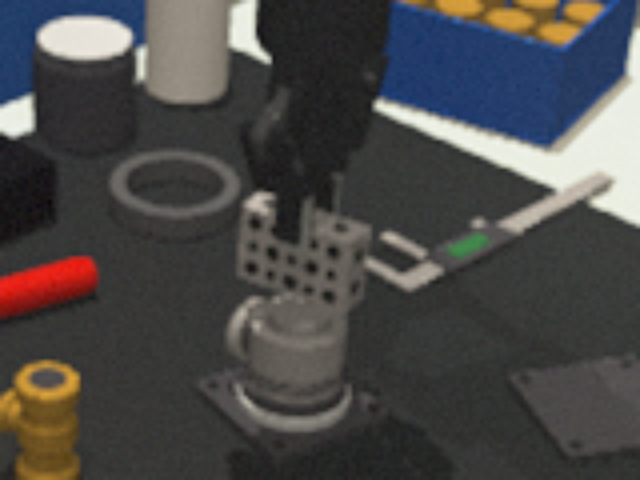

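The block is above the middle of the setter with an 18 mm gap. I'll go down gently.

Request:
play_rows --rows '[[[-0.05,0,0.2,0,0,0],[-0.1,0,0.4,0,0,0],[-0.1,0,0.6,0,0,0],[-0.1,0,0.8,0,0,0],[-0.1,0,0.95,0,0,0],[-0.1,0,1.1,0,0,0],[-0.1,0,1.2,0,0,0],[-0.1,0,1.3,0,0,0],[-0.1,0,1.3,0,0,0]]]'

```text
t: 9.12
tcp_pos: [0.518, -0.1561, 0.093]
orientation: [0.996, 0.089, -0.0, -0.0]
ft_force: [-0.9, 0.0, -5.6]
grip_width: 0.0235
grip_force: 60.1
```

Request:
play_rows --rows '[[[0,0,0.08,0,0,0],[0,0,0.16,0,0,0],[0,0,0.24,0,0,0],[0,0,0.32,0,0,0],[0,0,0.4,0,0,0],[0,0,0.4,0,0,0]]]'

```text
t: 9.62
tcp_pos: [0.5183, -0.1562, 0.0897]
orientation: [0.996, 0.089, 0.0, -0.0]
ft_force: [-1.4, 1.2, -1.7]
grip_width: 0.0235
grip_force: 60.7
```

Request:
play_rows --rows '[[[0,0,0.05,0,0,0],[0,0,0.1,0,0,0],[0,0,0.15,0,0,0],[0,0,0.2,0,0,0],[0,0,0.2,0,0,0]]]'

```text
t: 10.03
tcp_pos: [0.5183, -0.1562, 0.0875]
orientation: [0.996, 0.089, 0.0, 0.0]
ft_force: [-2.6, 1.1, -1.3]
grip_width: 0.0234
grip_force: 60.8
```

Request:
play_rows --rows '[[[0,0,0.05,0,0,0],[0,0,0.1,0,0,0],[0,0,0.13,0,0,0],[0,0,0.16,0,0,0],[0,0,0.16,0,0,0]]]'

```text
t: 10.45
tcp_pos: [0.5183, -0.1562, 0.0858]
orientation: [0.996, 0.089, 0.0, 0.0]
ft_force: [-2.2, 0.8, 1.4]
grip_width: 0.0235
grip_force: 61.0
```

Request:
play_rows --rows '[[[0,0,0.02,0,0,0],[0,0,0.04,0,0,0],[0,0,0.04,0,0,0]]]'

```text
t: 10.7
tcp_pos: [0.5183, -0.1562, 0.0854]
orientation: [0.996, 0.089, 0.0, 0.0]
ft_force: [-1.9, 1.1, 0.2]
grip_width: 0.0232
grip_force: 61.0
```

Request:
play_rows --rows '[[[0,0,0.02,0,0,0],[0,0,0.04,0,0,0],[0,0,0.04,0,0,0]]]'

```text
t: 10.95
tcp_pos: [0.5183, -0.1562, 0.0849]
orientation: [0.996, 0.089, 0.0, 0.0]
ft_force: [-0.6, 0.8, 1.7]
grip_width: 0.0238
grip_force: 61.1
```

Request:
play_rows --rows '[[[0,0,0.02,0,0,0],[0,0,0.03,0,0,0],[0,0,0.03,0,0,0]]]'

```text
t: 11.2
tcp_pos: [0.5183, -0.1562, 0.0847]
orientation: [0.996, 0.089, 0.0, 0.0]
ft_force: [-1.7, 1.6, 2.7]
grip_width: 0.0234
grip_force: 61.1
```

Request:
play_rows --rows '[[[0,0,0.02,0,0,0],[0,0,0.03,0,0,0],[0,0,0.03,0,0,0]]]'

```text
t: 11.45
tcp_pos: [0.5183, -0.1562, 0.0844]
orientation: [0.996, 0.089, 0.0, 0.0]
ft_force: [-2.9, 1.2, 1.5]
grip_width: 0.0236
grip_force: 61.1
```

Request:
play_rows --rows '[[[0,0,0.02,0,0,0],[0,0,0.02,0,0,0],[0,0,0.02,0,0,0]]]'

```text
t: 11.7
tcp_pos: [0.5183, -0.1562, 0.0842]
orientation: [0.996, 0.089, 0.0, 0.0]
ft_force: [-1.8, 1.4, 1.6]
grip_width: 0.0238
grip_force: 61.1
```

Request:
play_rows --rows '[[[0,0,0.01,0,0,0],[0,0,0.02,0,0,0],[0,0,0.02,0,0,0]]]'

```text
t: 11.95
tcp_pos: [0.5183, -0.1562, 0.0839]
orientation: [0.996, 0.089, 0.0, 0.0]
ft_force: [-2.1, 1.4, 1.5]
grip_width: 0.0235
grip_force: 61.2
```

Request:
play_rows --rows '[[[0,0,0.01,0,0,0],[0,0,0.02,0,0,0],[0,0,0.02,0,0,0]]]'

```text
t: 12.2
tcp_pos: [0.5183, -0.1562, 0.0838]
orientation: [0.996, 0.089, 0.0, 0.0]
ft_force: [-1.3, 0.8, 2.1]
grip_width: 0.0234
grip_force: 61.3
```

Request:
play_rows --rows '[[[0,0,0.01,0,0,0],[0,0,0.02,0,0,0],[0,0,0.02,0,0,0]]]'

```text
t: 12.45
tcp_pos: [0.5182, -0.1562, 0.0838]
orientation: [0.996, 0.089, 0.0, 0.0]
ft_force: [-2.2, 2.2, 4.5]
grip_width: 0.0233
grip_force: 61.6
```

Request:
play_rows --rows '[[[0,0,0.01,0,0,0],[0,0,0.01,0,0,0]]]'

```text
t: 12.62
tcp_pos: [0.5182, -0.1562, 0.0838]
orientation: [0.996, 0.089, 0.0, 0.0]
ft_force: [-3.9, 1.5, 5.6]
grip_width: 0.0234
grip_force: 61.7
```

Request:
play_rows --rows '[[[0,0,0.01,0,0,0],[0,0,0.01,0,0,0]]]'

```text
t: 12.78
tcp_pos: [0.5182, -0.1562, 0.0837]
orientation: [0.996, 0.089, 0.0, 0.0]
ft_force: [-2.4, 1.6, 6.6]
grip_width: 0.0235
grip_force: 61.7
```

```bash
cat > ft.py <<'E'
from h import *
f=[];g=[]
for i in range(4):
    env.camera("side"); s=env.sense(); f.append(s["ft_force"]);g.append(s["moment"])
print(np.round(np.array(f)[:,2]+6.1,1),np.mean(f,0)[2]+6.1,np.mean(g,0),s["tcp_pos"],s["orientation"],s["t"])
E
python3 ft.py
```

```text
[12.6 12.2 12.7 12.5] 12.519992852024123 [ 0.33087406  0.49503343 -0.02978889] [ 0.51826806 -0.15618167  0.08376641] [9.95991671e-01 8.94459523e-02 1.03314841e-04 3.83767859e-05] 12.9833
```

Request:
play_rows --rows '[[[0,0,0.01,0,0,0],[0,0,0.02,0,0,0],[0,0,0.02,0,0,0]]]'

```text
t: 13.23
tcp_pos: [0.5183, -0.1562, 0.0838]
orientation: [0.996, 0.089, 0.0, 0.0]
ft_force: [-3.0, 2.0, 7.9]
grip_width: 0.0237
grip_force: 61.9
```

Request:
play_rows --rows '[[[0,0,0.01,0,0,0],[0,0,0.02,0,0,0],[0,0,0.02,0,0,0]]]'

```text
t: 13.48
tcp_pos: [0.5183, -0.1562, 0.0837]
orientation: [0.996, 0.089, 0.0, 0.0]
ft_force: [-3.8, 2.8, 7.6]
grip_width: 0.0235
grip_force: 62.0
```

```bash
python3 ft.py
```

```text
[15.2 14.1 14.6 14.9] 14.686104502615171 [ 0.37465391  0.63975853 -0.0181448 ] [ 0.51824624 -0.15621525  0.0837113 ] [9.95994797e-01 8.94111644e-02 7.81283022e-05 3.58414236e-05] 13.6833
```

Request:
play_rows --rows '[[[0,0,0.01,0,0,0],[0,0,0.02,0,0,0],[0,0,0.03,0,0,0],[0,0,0.04,0,0,0],[0,0,0.04,0,0,0]]]'

```text
t: 14.1
tcp_pos: [0.5183, -0.1562, 0.0837]
orientation: [0.996, 0.089, 0.0, 0.0]
ft_force: [-5.2, 3.8, 11.1]
grip_width: 0.0234
grip_force: 62.3
```

Request:
play_rows --rows '[[[0,0,0.01,0,0,0],[0,0,0.02,0,0,0],[0,0,0.02,0,0,0]]]'

```text
t: 14.35
tcp_pos: [0.5183, -0.1562, 0.0837]
orientation: [0.996, 0.089, 0.0, 0.0]
ft_force: [-6.1, 2.2, 12.3]
grip_width: 0.0236
grip_force: 62.4
```

```bash
python3 ft.py
```

```text
[17.7 18.6 18.8 17.9] 18.2465459462732 [ 0.46555176  0.91301187 -0.02316483] [ 0.5182751  -0.15618585  0.0836884 ] [9.95990345e-01 8.94607535e-02 7.65161672e-05 3.36605979e-05] 14.55
```

Request:
play_rows --rows '[[[0,0,0,0,0,0],[0,0,0,0,0,0],[0,0,0,0,0,0],[0,0,0,0,0,0],[0,0,0,0,0,0],[0,0,0,0,0,0],[0,0,0,0,0,0],[0,0,0,0,0,0],[0,0,0,0,0,0],[0,0,0,0,0,0],[0,0,0,0,0,0],[0,0,0,0,0,0]]]'

```text
t: 15.55
tcp_pos: [0.5182, -0.1562, 0.0837]
orientation: [0.996, 0.089, 0.0, 0.0]
ft_force: [-4.7, 3.3, 11.5]
grip_width: 0.0235
grip_force: 62.4
```

Request:
play_rows --rows '[[[0,0,0,0,0,0],[0,0,0,0,0,0],[0,0,0,0,0,0],[0,0,0,0,0,0],[0,0,0,0,0,0],[0,0,0,0,0,0]]]'

```text
t: 16.05
tcp_pos: [0.5183, -0.1562, 0.0837]
orientation: [0.996, 0.089, 0.0, 0.0]
ft_force: [-5.1, 3.6, 12.6]
grip_width: 0.0237
grip_force: 62.4
```

```bash
python3 ft.py
```

```text
[18.4 17.8 17.8 17.6] 17.894930705810424 [ 0.44813266  0.89555769 -0.00093845] [ 0.51829384 -0.15618195  0.08370124] [9.95990118e-01 8.94632410e-02 1.07731757e-04 4.14160569e-05] 16.25
```

Held at about 18 N for nearly 2 s. Now I'll ease off and take it back.

Request:
play_rows --rows '[[[0,0,-0.05,0,0,0],[0,0,-0.1,0,0,0],[0,0,-0.2,0,0,0],[0,0,-0.3,0,0,0],[0,0,-0.4,0,0,0],[0,0,-0.5,0,0,0],[0,0,-0.6,0,0,0],[0,0,-0.7,0,0,0],[0,0,-0.8,0,0,0],[0,0,-1,0,0,0],[0,0,-1.3,0,0,0],[0,0,-1.6,0,0,0]]]'

```text
t: 17.25
tcp_pos: [0.517, -0.1559, 0.0973]
orientation: [0.996, 0.089, -0.001, -0.0]
ft_force: [-1.0, -0.3, -6.2]
grip_width: 0.0236
grip_force: 60.1
```

Request:
play_rows --rows '[[[0,0,-0.8,0,0,0],[0,0,-2,0,0,0],[0,0,-3.5,0,0,0],[0,0,-5,0,0,0],[0,0,-6,0,0,0],[0,0,-6.4,0,0,0],[0,0,-6.4,0,0,0],[0,0,-6.4,0,0,0]]]'

```text
t: 17.92
tcp_pos: [0.5181, -0.1561, 0.1624]
orientation: [0.996, 0.089, 0.0, 0.0]
ft_force: [-0.3, 0.0, -6.8]
grip_width: 0.0236
grip_force: 60.1
```

```bash
python3 ft.py; python3 -c "
from h import *
print(tocm((.5375,.224,.165)))"
```

```text
[-1.  -0.5 -1.5 -0.7] -0.9358220129440422 [ 0.01835413  0.01298272 -0.01090667] [ 0.51730341 -0.1558845   0.16104856] [ 9.95991106e-01  8.94452662e-02 -1.02579426e-03 -4.57453784e-04] 18.1167
[  8.76 -37.02  -0.37]
```

Request:
play_rows --rows '[[[0.4,-1.5,0,0,0,0],[1.1,-4.5,0,0,0,0],[2,-8.5,0,0,0,0],[2.9,-12.5,0,0,0,0],[3.9,-16.5,0,0,0,0],[4.8,-20.5,0,0,0,0],[5.8,-24.5,0,0,0,0],[6.7,-28.5,0,0,0,0],[7.7,-32.5,0,0,0,0],[8.4,-35.3,0,0,0,0],[8.7,-36.8,0,0,0,0],[8.75,-37,0,0,0,0]]]'

```text
t: 19.12
tcp_pos: [0.5378, 0.2267, 0.1615]
orientation: [0.996, 0.091, -0.0, -0.0]
ft_force: [-0.6, -0.7, -5.4]
grip_width: 0.023
grip_force: 60.4
```

Request:
play_rows --rows '[[[0,0,1,0,0,0],[0,0,3,0,0,0],[0,0,5.5,0,0,0],[0,0,8,0,0,0],[0,0,10,0,0,0],[0,0,11.2,0,0,0],[0,0,11.8,0,0,0],[0,0,11.8,0,0,0],[0,0,11.8,0,0,0]]]'

```text
t: 19.87
tcp_pos: [0.5389, 0.223, 0.0447]
orientation: [0.996, 0.089, 0.0, 0.0]
ft_force: [0.7, 0.8, -6.2]
grip_width: 0.0233
grip_force: 60.4
```

```bash
python3 ft.py; python3 -c "
from h import *
print(tocm((.5375,.224,.027)))"
```

```text
[1.  0.5 0.2 1.1] 0.7204306550767692 [-0.01071392  0.01971722 -0.02420246] [0.53980974 0.22396972 0.04607   ] [ 9.95992684e-01  8.94200423e-02  1.56914511e-03 -4.07893248e-04] 20.0667
[-0.23 -0.04  1.91]
```

Request:
play_rows --rows '[[[-0.1,0,0.3,0,0,0],[-0.1,0,0.6,0,0,0],[-0.1,0,0.9,0,0,0],[-0.1,0,1.2,0,0,0],[-0.1,0,1.4,0,0,0],[-0.1,0,1.55,0,0,0],[-0.1,0,1.6,0,0,0],[-0.1,0,1.6,0,0,0],[-0.1,0,1.6,0,0,0]]]'

```text
t: 20.82
tcp_pos: [0.5374, 0.2233, 0.0283]
orientation: [0.996, 0.089, -0.0, -0.0]
ft_force: [-0.1, -0.4, -6.5]
grip_width: 0.0234
grip_force: 60.4
```

Request:
play_rows --rows '[[[0,0,0.05,0,0,0],[0,0,0.1,0,0,0],[0,0,0.1,0,0,0]]]'

```text
t: 21.07
tcp_pos: [0.5374, 0.2233, 0.0273]
orientation: [0.996, 0.089, 0.0, -0.0]
ft_force: [0.3, -0.0, -6.9]
grip_width: 0.0234
grip_force: 60.4
```

Request:
play_rows --rows '[[[0,0,0.05,0,0,0],[0,0,0.1,0,0,0],[0,0,0.1,0,0,0]]]'

```text
t: 21.32
tcp_pos: [0.5373, 0.2233, 0.0262]
orientation: [0.996, 0.089, -0.0, 0.0]
ft_force: [-0.8, -0.1, -6.8]
grip_width: 0.0233
grip_force: 60.4
```

Request:
play_rows --rows '[[[0,0,0.04,0,0,0],[0,0,0.08,0,0,0],[0,0,0.08,0,0,0]]]'

```text
t: 21.57
tcp_pos: [0.5374, 0.2233, 0.0257]
orientation: [0.996, 0.089, 0.0, -0.0]
ft_force: [-1.3, -1.1, -4.5]
grip_width: 0.0236
grip_force: 60.5
```

Request:
play_rows --rows '[[[0,0,0.03,0,0,0],[0,0,0.05,0,0,0],[0,0,0.05,0,0,0]]]'

```text
t: 21.82
tcp_pos: [0.5374, 0.2234, 0.0256]
orientation: [0.996, 0.089, 0.0, -0.0]
ft_force: [-2.7, -1.2, 0.1]
grip_width: 0.0235
grip_force: 61.2
```

The block is on the floor at the same height as before the lift. Releasing it now, opening only part way.

Request:
play_rows --rows '[[[0,0,0,0,0,0],[0,0,0,0,0,0],[0,0,0,0,0,0],[0,0,0,0,0,0],[0,0,0,0,0,0],[0,0,0,0,0,0]]]' --claw 0.1

```text
t: 22.32
tcp_pos: [0.5377, 0.2234, 0.0252]
orientation: [0.996, 0.089, 0.0, -0.0]
ft_force: [0.5, 0.2, -0.3]
grip_width: 0.047
grip_force: 0.0
```

Request:
play_rows --rows '[[[0,0,-0.3,0,0,0],[0,0,-1,0,0,0],[0,0,-2,0,0,0],[0,0,-4,0,0,0],[0,0,-6.5,0,0,0],[0,0,-9,0,0,0],[0,0,-12,0,0,0],[0,0,-14,0,0,0],[0,0,-15,0,0,0],[0,0,-15,0,0,0],[0,0,-15,0,0,0]]]'

```text
t: 23.23
tcp_pos: [0.5375, 0.2234, 0.1755]
orientation: [0.996, 0.089, 0.001, -0.0]
ft_force: [-0.1, 0.3, -0.9]
grip_width: 0.0472
grip_force: 0.0
```

```bash
python3 - <<'E'
from h import *
im,d=env.camera("side");W=cloud("side",d);v=d>0
m=v&(W[...,0]>.47)&(W[...,0]<.62)&(W[...,1]>.17)&(W[...,1]<.27)&(W[...,2]>.05)&(W[...,2]<.08);P=W[m]
r=cv2.minAreaRect((P[:,:2]*1000).astype(np.float32));print(r,np.percentile(P[:,2],[5,50,95]))
m=v&(np.hypot(W[...,0]-.519,W[...,1]+.155)<.016);print("anvil",np.median(W[m][:,2]))
save("s5.png",im);print(env.sense())
E
```

```text
((535.0972290039062, 225.47683715820312), (77.11775970458984, 29.035350799560547), 10.549605369567871) [0.05186565 0.05963143 0.06200132]
anvil 0.07390801299842292
{'t': 23.2833, 'joint_pos': array([ 3.51099129e-01,  1.13640988e-01,  1.84762070e+00, -4.31542407e-06,
        1.18180771e+00,  1.74276781e+00]), 'dq': array([-0.00121088,  0.01891091,  0.02258574, -0.00177279,  0.0020098 ,
        0.00127618]), 'joint_efforts': array([ 2.53706632e-03, -4.34473300e+01, -3.68924582e+01,  4.88438818e-04,
       -4.72100708e-02, -8.47541941e-06]), 'tcp_pos': array([0.53658301, 0.22305285, 0.17399692]), 'orientation': array([ 9.95991496e-01,  8.94449213e-02, -7.12749801e-04,  1.92845183e-04]), 'ft_force': array([-0.35623008,  0.5099232 , -0.12243817]), 'moment': array([-0.0311905 ,  0.00310165,  0.01389365]), 'grip_force': 0.0, 'grip_width': 0.0469499958015562}
```

View pics/s5.png

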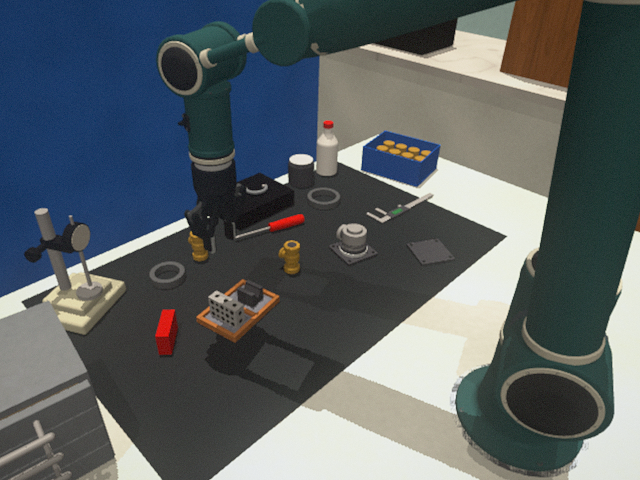

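The picture shows the block upright in its bay at (226,309), the anvil up at (352,232), the gripper clear and nothing else moved.

```bash
python3 -c "
from plant import env
print(env.sign_off())"
```

```text
the job is handed in; nothing more can be done
None
```

The job is handed in, with no verdict shown: I pressed the setter at about 18 N for nearly 2 s, the anvil sprang back up, the block stands upright in its own bay, and nothing else appears to have moved.

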